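# Open out the folding stove stand

## Task

Open the stove stand out, ready for the percolator: with a fingertip, push its blue-tipped arm round, away from the black-tipped fixed arm, until it lies straight over the blue mark on the base, and push the yellow-tipped arm round the other way until it lies straight over the yellow mark, so that the three arms are evenly spread. Either arm may go first. Only push: do not lift the stand or drag it from its place, and leave everything else on the bench where it is.

Things in the scene. Friction and masses are not known exactly. Their poses are not given: they have to be found in the camera images.
- stand: folding aluminium stove stand, loose on rubber, about 0.9 kg (slides if pushed over about 3 N): round grey base 144 across, 12 high; column with brass burner cup 60 across, hub 46 across and 89 high, three arms. Origin at the centre of its underside, z up, x along the fixed black-tipped arm. Between the arms, beyond the base, it is open down to the bench
- blue_arm (a joint): Blue-tipped swing arm, rad: 0 = over the fixed arm, growing anticlockwise seen from above, turns 0 to 2.70 about the stand's vertical axis; starts 0.70 to 1.48; its mark is at 2.094 (120 deg), with no stop there. Stiff: stays where left; 0.4 N at 100 mm turns it. All 3 arms: level bars 12 wide, 19 to 135 from the axis, underside 66, top 80 above the bench; coloured tip on the last 22, up to 96
- yellow_arm (a joint): Yellow-tipped swing arm, rad: 0 = over the fixed arm, growing clockwise seen from above, turns 0 to 2.70 about the stand's vertical axis; starts 0.70 to 1.48; its mark is at 2.094 (120 deg), with no stop there. Stiff: stays where left; 0.4 N at 100 mm turns it. All 3 arms: level bars 12 wide, 19 to 135 from the axis, underside 66, top 80 above the bench; coloured tip on the last 22, up to 96
- blue_arm_tip (a point): middle of the blue-tipped arm's outer end, on the bar's centreline, 124 mm from the pivot axis and 73 above the bench
- yellow_arm_tip (a point): the same point of the yellow-tipped arm
- blue_mark (a point): blue painted bar, 26 x 13, on top of the base plate, 55 mm from the axis, 120 deg anticlockwise (from above) of the fixed arm: the blue-tipped arm belongs straight over it
- yellow_mark (a point): yellow painted bar, the same, 120 deg clockwise of the fixed arm: the yellow-tipped arm belongs straight over it
- percolator: bystander: stainless steel percolator, 116 wide, 191 tall, about 0.8 kg, black handle to its +y (out to 98 from its axis), short spout to -y; origin at the centre of its underside
- measuring_cup: bystander: glass measuring cup, 90 across the rim, 105 tall, handle to its +y (out to 77); origin at the centre of its underside
- whisk: bystander: black nylon balloon whisk lying flat, 260 long, 52 high, along its own x (handle to -x); origin under its middle
- caddy: bystander: white hard plastic utensil caddy 120 x 120 x 130 tall, with utensils standing up to 235 high; origin at the centre of its underside
- mug: bystander: blue ceramic mug, 82 across, 92 tall, handle to its +y; origin at the centre of its underside
- coffee_tin: bystander: closed round tin, 90 across, 110 tall; origin at the centre of its underside
Not all that is in view belongs to the job. Leave any pink look-alike of the stand alone.

How it is judged:
At the end, for the whole second after the job is handed in: Both swing arms at rest within 0.13 rad (7 deg) of their marks (joint values 1.964 to 2.224); the stand upright, flat on the bench, within 40 mm of where it began; the other things within 30 mm of where they began (value of joint blue_arm between 1.964 and 2.224 rad and velocity of joint blue_arm between -0.05 and 0.05 rad/s and value of joint yellow_arm between 1.964 and 2.224 rad and velocity of joint yellow_arm between -0.05 and 0.05 rad/s and distance of stand from where it was at the start of the episode below 0.04 m and angle between stand's own z axis and vertical below 0.05 rad and height (world z) of stand below 0.006 m and linear speed of stand below 0.02 m/s and distance of each of percolator, measuring_cup, whisk, caddy, mug, coffee_tin from where it was at the start of the episode below 0.03 m); the robot touches nothing.
It fails at once if the stand is lifted or tipped (height (world z) of stand above 0.012 m or angle between stand's own z axis and vertical above 0.2 rad).
It fails at once if the stand is dragged more than 40 mm from its place (distance of stand from where it was at the start of the episode above 0.04 m).
It fails at once if another thing on the bench is shifted more than 30 mm (distance of any of percolator, measuring_cup, whisk, caddy, mug, coffee_tin from where it was at the start of the episode above 0.03 m).
It also fails if it takes over 51 s, if anything falls off the work surface, if the arm or the gripper's body presses on something with over 40 N, if the wrist force passes 120 N, or if a joint passes its speed limit or range.

## Robot

A 7-joint arm with a two-finger parallel gripper is mounted at the origin on the work surface. World frame = base frame: x ahead of the robot, y to its left, z up, the work surface at z = 0. Lengths are in m, angles in rad, forces in N, time in s.
With the tool pointing down it reaches from about 0.4 to 0.9 m from the base axis. Payload 5.6 kg.
Tool frame: the origin (TCP) lies at the very end of the fingers, on their centre line; the grasp point (between the pads) lies 19 mm behind it (ctrl.pinch_z is the distance from the TCP to the grasp point, in m); z points along the fingers, y is the line along which they close (so a half turn about z gives the same grasp; the last joint's range is limited). The gripper opens to 92 mm and grips with 3 to 60 N. Pads are 20 mm wide; open, the fingers measure 128 mm over their backs; the gripper's body (75 mm by 189 mm) begins 69 mm behind the grasp point.
Start: joints at [-0.043, 0.468, -0.012, 1.603, 0.006, 1.071, -0.056], TCP at [0.65, -0, 0.215] pointing down, gripper open.
Joint ranges: [-2.53, 2.53], [-0.31, 2.02], [-1.57, 1.55], [0.28, 2.44], [-1.29, 4.43], [0.15, 1.84], [-2.92, 2.92]. Speed limits (rad/s): [2.57, 2.57, 3.14, 3.14, 3.14, 3.14, 3.14].

## Interface

Orientations are given as a unit quaternion [w, x, y, z].
In Python, from workcell import sensors, vision, job, ctrl gives the robot as it stands.
- The arm moves only by the tool move_arm, never from a script. Its argument "steps" is a list of rows, each an object of numbers: "tx", "ty", "tz": the shift along the world's x, y, z in units of 40 mm (1.0 is 40 mm); "spin": the turn about the world's z in units of 6 degrees (1.0 is 6 degrees). In form: [{"tx": .., "ty": .., "tz": .., "spin": ..}, ...]. A call has 1 to 5 rows; each row is the pose to reach, as a shift and turn from the pose commanded when the call began; what a row does not reach only later rows make up. A row lasts 1/12 s, in which the tool goes at most 41.7 mm and 7.16 degrees, less where a joint would pass 70% of its speed; a pose out of reach is approached as far as the arm can. A call with a gripper value outside its range is refused whole. "hand" is the opening, from 0 (shut) to 1 (fully open), set as the call begins (left out, the last holds). The fingers move at their own pace and stop on an object; the grip force is fixed at half the most. Time passes only in rows, so rows that repeat a pose let the fingers close. It gives the time, the measured TCP pose, the force, the opening and the grip force at its end, in the units of the state.
- sensors.state(): the state, without advancing time (a new reading comes with each control period).
- vision.read_camera(name): name is "scene" or "side" or "wrist"; returns a dict with "color" (480x640x3 uint8, red, green, blue), "fx", "fy", "cx", "cy" (pixels), "k1" (the pictures are not rectified: a ray, as slopes to the right and down, at radius r is drawn at 1 + k1 r^2 times it, then the intrinsics apply), "world_from_camera" (4x4, takes a point from camera to world coordinates); the wrist camera has in their place "hand_eye" (4x4, takes a point from camera to tool coordinates, whose origin is the TCP and whose axes are the flange's). Camera axes: x right, y down, z forward; pixel columns grow to the right and rows downward; lengths in m; the calibration is good to about 2 mm. A picture is of the moment at which its call begins: read the wrist's pose just before it. There is no depth.
- job.job_done(): hands the job in; it is judged then, once.
The state is a dict: "time_s": time; "joints": joint angles; "qd": joint speeds; "tau": joint torques, N m; "eef_pos": TCP position; "tool_rot": TCP orientation; "contact_force": force on the tool from outside, world axes, zero at the start; "ft_torque": the same for the moment, N m; "opening": finger opening in m; "grasp_force": force on a finger pad.
Only numpy, scipy, OpenCV 4.12 (cv2) and the standard library are available. Lean on these libraries where they do the work, as an engineer would, in place of code of your own. Each camera call takes 0.05 s, during which the arm holds its last target. There are 200 camera calls.

## Working session

There is one attempt and no reset: what is moved stays moved. The work goes in short steps, Python scripts to look and compute and a tool call to move; the robot and the scene stay as the last step left them, time stands still between calls to the robot, and variables do not carry over. Pictures are saved under pics/ and viewed, at most 10 in all, crops included, and the job is handed in when it is done.

Besides the shell and the picture viewer there is one more tool, called after "Call:" as a command line: name --argument value ..., lists and objects as JSON in quotes. move_arm: Moves the arm, as the interface text tells. Its arguments: {"type":"object","properties":{"steps":{"type":"array"},"hand":{"type":"number"}},"required":["steps"]}

```bash
mkdir -p pics
python3 - <<'E'
from workcell import sensors, vision
import cv2,pickle
d={}
for n in ("scene","side","wrist"):
    s=sensors.state(); c=vision.read_camera(n); c["state"]=s; d[n]=c
    cv2.imwrite(f"pics/{n}0.png",c["color"][:,:,::-1])
    print(n,c["fx"],c["fy"],c["cx"],c["cy"],c["k1"],c.get("world_from_camera",c.get("hand_eye")))
pickle.dump(d,open("d0.pkl","wb")); print(s)
E
```

```text
scene 564.3797782518212 564.3797782518212 318.4192941116719 242.29269431497602 -0.15499413777496032 [[ 0.4262429   0.62631954 -0.65271803  1.54326826]
 [ 0.90447956 -0.28287943  0.31921146 -0.45271107]
 [ 0.01528787 -0.72643173 -0.68706857  1.11782365]
 [ 0.          0.          0.          1.        ]]
side 519.0371075088178 519.0371075088178 313.49295312152293 233.13244642194394 -0.0843084787361648 [[-0.91183939 -0.29866942  0.28168333  0.13191227]
 [-0.41014196  0.63222685 -0.65732244  0.92216865]
 [ 0.01823435 -0.71490265 -0.6989862   1.03095187]
 [ 0.          0.          0.          1.        ]]
wrist 411.9217539258083 411.9217539258083 323.6958104392251 243.1450391077394 -0.029580498996403106 [[ 8.17211970e-04 -9.65495366e-01 -2.60418951e-01  7.33274307e-02]
 [ 9.99999661e-01  8.15312718e-04  1.15318191e-04 -3.47861390e-04]
 [ 1.00983704e-04 -2.60418957e-01  9.65495705e-01 -1.70379318e-01]
 [ 0.00000000e+00  0.00000000e+00  0.00000000e+00  1.00000000e+00]]
{'time_s': 0.1, 'joints': array([-0.0429898 ,  0.46825207, -0.01163087,  1.60350985,  0.00595163,
        1.07139425, -0.05630114]), 'qd': array([ 0.00057838, -0.00154797, -0.00031651, -0.00182275,  0.00012275,
        0.00022024, -0.00044802]), 'tau': array([ 1.57556435e-03, -5.21645308e+01, -1.25145918e-02, -2.44365495e+01,
       -5.68165525e-02,  1.40885683e-02,  8.46384978e-05]), 'eef_pos': array([ 6.49488079e-01, -4.21629440e-05,  2.13768607e-01]), 'tool_rot': array([-5.19995583e-04,  7.07132760e-01,  7.07080388e-01, -5.60417521e-04]), 'contact_force': array([ 0.25968134,  0.51604284, -0.00553674]), 'ft_torque': array([-0.01066547,  0.01786752, -0.00068071]), 'grasp_force': 0.0, 'opening': 0.09212198748727572}
```

View pics/scene0.png

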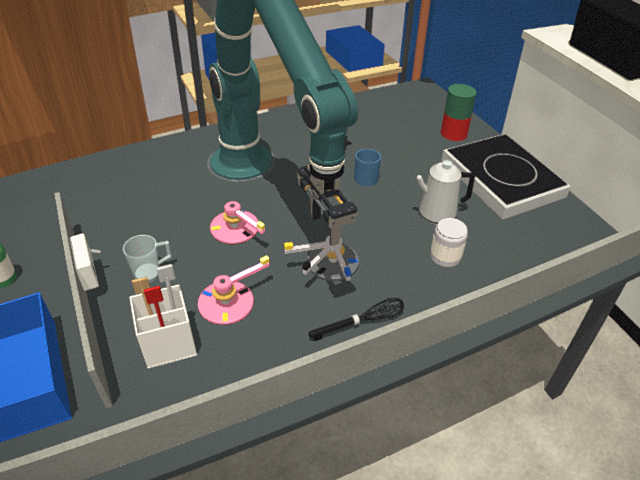

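View pics/side0.png

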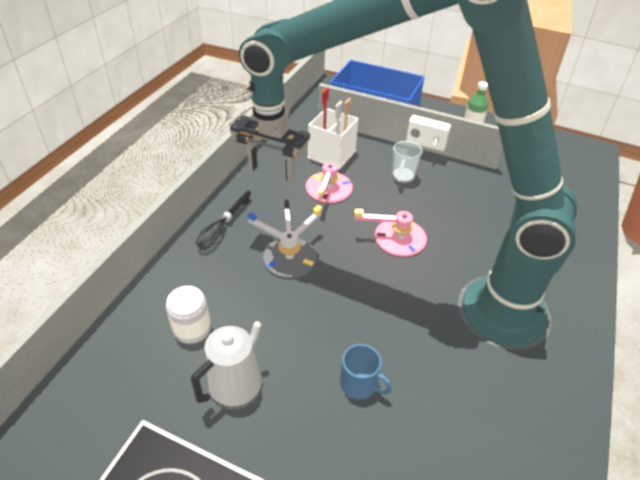

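```bash
cat > h.py <<'E'
import numpy as np, cv2
def ray(c,uv):
    K=np.array([[c["fx"],0,c["cx"]],[0,c["fy"],c["cy"]],[0,0,1]])
    p=cv2.undistortPoints(np.array([[uv]],float),K,np.array([c["k1"],0,0,0.]))[0,0]
    T=np.array(c["world_from_camera"]); return T[:3,3],T[:3,:3]@np.r_[p,1]
def onplane(c,uv,z):
    o,d=ray(c,uv); return o+d*(z-o[2])/d[2]
def tri(c1,u1,c2,u2):
    (o1,d1),(o2,d2)=ray(c1,u1),ray(c2,u2)
    s=np.linalg.lstsq(np.c_[d1,-d2],o2-o1,rcond=None)[0]
    a,b=o1+s[0]*d1,o2+s[1]*d2
    return (a+b)/2,np.linalg.norm(a-b)
def blobs(c,col,box,amin=8):
    hsv=cv2.cvtColor(c["color"],cv2.COLOR_RGB2HSV)
    lo,hi=dict(yellow=((18,110,90),(35,255,255)),blue=((105,120,60),(125,255,255)),black=((0,0,0),(179,255,32)))[col]
    m=cv2.inRange(hsv,lo,hi); k=np.zeros_like(m); x0,y0,x1,y1=box; k[y0:y1,x0:x1]=255
    n,l,s,ce=cv2.connectedComponentsWithStats(m&k)
    return [(s[i,4],*ce[i].round(1)) for i in range(1,n) if s[i,4]>=amin]
E
python3 - <<'E'
import pickle,cv2,numpy as np
from h import *
d=pickle.load(open("d0.pkl","rb"))
B=dict(scene=(275,215,375,295),side=(235,190,345,285))
out=[]
for n,b in B.items():
    for c in("yellow","blue","black"): print(n,c,blobs(d[n],c,b))
    x0,y0,x1,y1=b; out.append(cv2.resize(d[n]["color"][y0:y1,x0:x1,::-1],(600,480 if n=="scene" else 520),interpolation=cv2.INTER_CUBIC)[:480])
im=np.hstack(out); cv2.imwrite("pics/crop0.png",cv2.resize(im,(800,320)))
for nm,uv in dict(perc=(440,215),tin=(448,258),whisk=(358,322),capt=(165,345)).items(): print(nm,onplane(d["scene"],uv,0).round(3))
E
```

```text
scene yellow [(np.int32(67), np.float64(288.0), np.float64(245.4)), (np.int32(25), np.float64(342.0), np.float64(249.7)), (np.int32(45), np.float64(331.1), np.float64(254.8))]
scene blue [(np.int32(37), np.float64(352.6), np.float64(260.4)), (np.int32(48), np.float64(347.2), np.float64(271.2))]
scene black [(np.int32(10), np.float64(315.1), np.float64(217.0)), (np.int32(21), np.float64(306.4), np.float64(266.4)), (np.int32(21), np.float64(321.4), np.float64(270.0))]
side yellow [(np.int32(8), np.float64(320.5), np.float64(193.2)), (np.int32(42), np.float64(317.0), np.float64(209.5)), (np.int32(110), np.float64(288.7), np.float64(249.5)), (np.int32(40), np.float64(307.6), np.float64(261.8))]
side blue [(np.int32(40), np.float64(251.6), np.float64(216.0)), (np.int32(32), np.float64(272.0), np.float64(263.7))]
side black []
perc [0.525 0.46  0.   ]
tin [0.691 0.374 0.   ]
whisk [0.787 0.033 0.   ]
capt [ 0.657 -0.43   0.   ]
```

View pics/crop0.png

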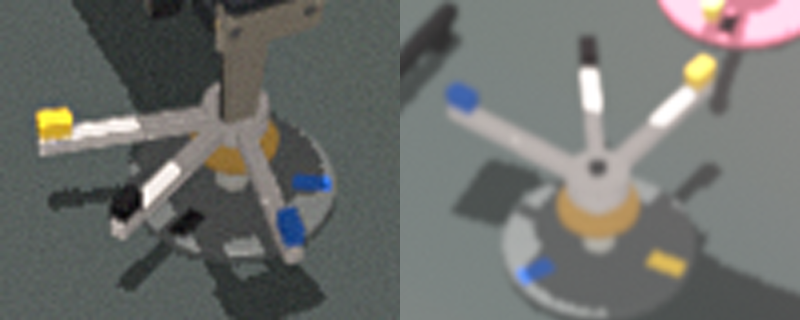

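Run:
```python
import pickle
from h import *
d=pickle.load(open("d0.pkl","rb")); a,b=d["scene"],d["side"]
P={}
for n,u,v in [("ytip",(288,245.4),(317,209.5)),("btip",(347.2,271.2),(251.6,216)),("ktip",(306.4,266.4),(286.7,203.2)),("ymark",(342,249.7),(307.6,261.8)),("bmark",(352.6,260.4),(272,263.7))]:
    p,e=tri(a,u,b,v); P[n]=p; print(n,p.round(4),round(e,4))
ym=[onplane(c,u,.012) for c,u in((a,(342,249.7)),(b,(307.6,261.8)))]; bm=[onplane(c,u,.012) for c,u in((a,(352.6,260.4)),(b,(272,263.7)))]
print(ym,bm); print("k mark",onplane(a,(321.4,270),.012))
M=np.array([np.mean(ym,0),np.mean(bm,0)])[:,:2]
# centre+heading from marks, ktip, k mark
from scipy.optimize import least_squares
u=lambda t:np.array([np.cos(t),np.sin(t)])
km=onplane(a,(321.4,270),.012)[:2]
f=lambda q:np.r_[q[:2]+.055*u(q[2]-2.0944)-M[0],q[:2]+.055*u(q[2]+2.0944)-M[1],q[:2]+.124*u(q[2])-P["ktip"][:2],.5*(q[:2]+.055*u(q[2])-km)]
q0=np.r_[(M[0]+M[1])/2,np.arctan2(*(P["ktip"][:2]-M.mean(0))[::-1])]
r=least_squares(f,q0); q=r.x; print("fit",q,(r.fun*1e3).round(1))
for n in("btip","ytip"):
    w=P[n][:2]-q[:2]; print(n,np.hypot(*w),(np.arctan2(w[1],w[0])-q[2]+np.pi)%(2*np.pi)-np.pi)
```

```text
ytip [ 0.5416 -0.0526  0.0875] 0.0012
btip [0.6899 0.0466 0.0875] 0.0013
ktip [ 0.6293 -0.0405  0.0861] 0.0043
ymark [0.5258 0.0947 0.0144] 0.0501
bmark [0.5955 0.1162 0.0107] 0.002
[array([0.54753295, 0.10864768, 0.012     ]), array([0.51199099, 0.07006071, 0.012     ])] [array([0.59750494, 0.11612187, 0.012     ]), array([0.59438161, 0.11637007, 0.012     ])]
k mark [0.59499138 0.02180118 0.012     ]
fit [ 0.57529477  0.07568645 -1.14683539] [-9.2 -8.2 11.5  4.1 -3.   3.2  1.5  1.9]
btip 0.11822408198749731 0.8978964498840751
ytip 0.13265608117608843 -0.6809093050795196
```

Run:
```python
import pickle
from h import *
from scipy.optimize import least_squares
d=pickle.load(open("d0.pkl","rb")); a,b=d["scene"],d["side"]
ym=onplane(b,(307.6,261.8),.012)[:2]; bm=np.array([.596,.1162]); km=np.array([.595,.0218]); kt=np.array([.6293,-.0405]); yt=np.array([.5416,-.0526]); bt=np.array([.6899,.0466])
u=lambda t:np.array([np.cos(t),np.sin(t)])
f=lambda q:np.r_[q[:2]+.055*u(q[2]-2.0944)-ym,q[:2]+.055*u(q[2]+2.0944)-bm,q[:2]+.124*u(q[2])-kt,.5*(q[:2]+.055*u(q[2])-km),q[:2]+.124*u(q[2]+q[3])-bt,q[:2]+.124*u(q[2]-q[4])-yt]
r=least_squares(f,[.57,.07,-1.1,.9,.7]); q=r.x; print("fit",q,(r.fun*1e3).round(1))
print(np.degrees([q[2],q[2]+q[3],q[2]-q[4],q[2]+2.0944,q[2]-2.0944]))
```

```text
fit [ 0.56786599  0.06870017 -1.0597545   0.8805978   0.72428676] [ 0.9 -0.7 -0.  -0.2 -0.8  1.  -0.1 -0.5 -0.   0.   0.   0.1]
[ -60.71945988  -10.26492254 -102.21803435   59.28082073 -180.7197405 ]
```

```bash
cat > plan.py <<'E'
import numpy as np
C=np.array([.568,.0687]); S=np.array([.65,0.])
def pose(th,side,off=.016,r=.095):   # side -1: blue (finger on cw side), +1: yellow
    t=np.radians(th); u=np.array([np.cos(t),np.sin(t)]); n=np.array([-u[1],u[0]])
    p=C+r*u+side*off*n; sp=th if side<0 else th+180
    return np.round(np.r_[(p-S)/.04,sp/6]/.05)*.05
def show(ths,side,start,off=.016):   # 5 rows per call, relative to pose at call begin
    base=start
    for i in range(0,len(ths),5):
        rows=[pose(t,side,off) for t in ths[i:i+5]]
        print(ths[i:i+5][-1].round(1),[dict(zip(("tx","ty","spin"),(x-base).round(2).tolist())) for x in rows]); base=rows[-1]
    print("end abs",base)
E
python3 - <<'E'
from plan import *
s=pose(-10.3,-1,.030); print("start",s)
show(np.linspace(-10.3,56,26)[1:],-1,s)
s=pose(-102.2,1,.030); print("ystart",s)
show(np.linspace(-102.2,-177.5,26)[1:],1,s)
E
```

```text
start [ 0.15  0.55 -1.7 ]
3.0 [{'tx': 0.1, 'ty': 0.45, 'spin': 0.45}, {'tx': 0.15, 'ty': 0.55, 'spin': 0.85}, {'tx': 0.15, 'ty': 0.65, 'spin': 1.3}, {'tx': 0.2, 'ty': 0.8, 'spin': 1.75}, {'tx': 0.2, 'ty': 0.9, 'spin': 2.2}]
16.2 [{'tx': 0.0, 'ty': 0.1, 'spin': 0.45}, {'tx': 0.0, 'ty': 0.2, 'spin': 0.9}, {'tx': 0.0, 'ty': 0.3, 'spin': 1.3}, {'tx': 0.0, 'ty': 0.45, 'spin': 1.75}, {'tx': 0.0, 'ty': 0.55, 'spin': 2.2}]
29.5 [{'tx': 0.0, 'ty': 0.1, 'spin': 0.45}, {'tx': -0.05, 'ty': 0.2, 'spin': 0.9}, {'tx': -0.05, 'ty': 0.35, 'spin': 1.35}, {'tx': -0.1, 'ty': 0.45, 'spin': 1.75}, {'tx': -0.15, 'ty': 0.55, 'spin': 2.2}]
42.7 [{'tx': -0.05, 'ty': 0.1, 'spin': 0.45}, {'tx': -0.05, 'ty': 0.2, 'spin': 0.9}, {'tx': -0.1, 'ty': 0.3, 'spin': 1.35}, {'tx': -0.2, 'ty': 0.4, 'spin': 1.8}, {'tx': -0.25, 'ty': 0.5, 'spin': 2.2}]
56.0 [{'tx': -0.05, 'ty': 0.1, 'spin': 0.45}, {'tx': -0.1, 'ty': 0.15, 'spin': 0.9}, {'tx': -0.2, 'ty': 0.25, 'spin': 1.35}, {'tx': -0.25, 'ty': 0.35, 'spin': 1.8}, {'tx': -0.35, 'ty': 0.4, 'spin': 2.25}]
end abs [-0.4   3.45  9.35]
ystart [-1.8  -0.75 12.95]
-117.3 [{'tx': -
[... 349 characters left out ...]
in': -2.0}, {'tx': -0.55, 'ty': 0.3, 'spin': -2.5}]
-147.4 [{'tx': -0.1, 'ty': 0.05, 'spin': -0.5}, {'tx': -0.2, 'ty': 0.15, 'spin': -1.0}, {'tx': -0.3, 'ty': 0.2, 'spin': -1.5}, {'tx': -0.4, 'ty': 0.3, 'spin': -2.0}, {'tx': -0.5, 'ty': 0.4, 'spin': -2.5}]
-162.4 [{'tx': -0.05, 'ty': 0.1, 'spin': -0.5}, {'tx': -0.15, 'ty': 0.2, 'spin': -1.0}, {'tx': -0.2, 'ty': 0.3, 'spin': -1.5}, {'tx': -0.3, 'ty': 0.4, 'spin': -2.0}, {'tx': -0.35, 'ty': 0.5, 'spin': -2.5}]
-177.5 [{'tx': -0.05, 'ty': 0.15, 'spin': -0.55}, {'tx': -0.1, 'ty': 0.25, 'spin': -1.05}, {'tx': -0.15, 'ty': 0.35, 'spin': -1.55}, {'tx': -0.2, 'ty': 0.5, 'spin': -2.05}, {'tx': -0.2, 'ty': 0.6, 'spin': -2.55}]
end abs [-4.4  1.2  0.4]
```

Call:
move_arm --steps '[{"tx":0.15,"ty":0.55,"spin":-1.0},{"tx":0.15,"ty":0.55,"spin":-1.7},{"tx":0.15,"ty":0.55,"spin":-1.7},{"tx":0.15,"ty":0.55,"spin":-1.7},{"tx":0.15,"ty":0.55,"spin":-1.7}]' --hand 0

```text
$.steps[0]: bad value
```

Call:
move_arm --steps '[{"tx":0.15,"ty":0.55,"tz":0,"spin":-1.0},{"tx":0.15,"ty":0.55,"tz":0,"spin":-1.7},{"tx":0.15,"ty":0.55,"tz":0,"spin":-1.7},{"tx":0.15,"ty":0.55,"tz":0,"spin":-1.7},{"tx":0.15,"ty":0.55,"tz":0,"spin":-1.7}]' --hand 0

```text
time_s: 0.57
eef_pos: [0.6558, 0.0211, 0.2144]
tool_rot: [0.0, 0.767, 0.642, -0.0]
contact_force: [0.3, 0.6, 0.7]
opening: 0.0604
grasp_force: 0.0
```

Call:
move_arm --steps '[{"tx":0,"ty":0,"tz":-0.5,"spin":0},{"tx":0,"ty":0,"tz":-1.0,"spin":0},{"tx":0,"ty":0,"tz":-1.5,"spin":0},{"tx":0,"ty":0,"tz":-2.0,"spin":0},{"tx":0,"ty":0,"tz":-2.0,"spin":0}]'

```text
time_s: 0.98
eef_pos: [0.653, 0.0208, 0.1304]
tool_rot: [-0.002, 0.767, 0.641, -0.003]
contact_force: [-1.1, 0.5, -0.7]
opening: 0.0267
grasp_force: 0.0
```

Call:
move_arm --steps '[{"tx":0,"ty":0,"tz":0,"spin":0},{"tx":0,"ty":0,"tz":0,"spin":0},{"tx":0,"ty":0,"tz":0,"spin":0},{"tx":0,"ty":0,"tz":0,"spin":0},{"tx":0,"ty":0,"tz":0,"spin":0}]'

```text
time_s: 1.4
eef_pos: [0.6566, 0.0219, 0.1358]
tool_rot: [0.001, 0.767, 0.641, 0.001]
contact_force: [0.1, 0.1, 0.5]
opening: 0.0006
grasp_force: 0.0
```

Call:
move_arm --steps '[{"tx":0,"ty":0,"tz":-0.5,"spin":0},{"tx":0,"ty":0,"tz":-1.0,"spin":0},{"tx":0,"ty":0,"tz":-1.5,"spin":0},{"tx":0,"ty":0,"tz":-2.0,"spin":0},{"tx":0,"ty":0,"tz":-2.0,"spin":0}]'

```text
time_s: 1.82
eef_pos: [0.6533, 0.0218, 0.0511]
tool_rot: [-0.002, 0.767, 0.642, -0.003]
contact_force: [-1.1, 0.0, -0.6]
opening: 0.0006
grasp_force: 0.0
```

Run:
```python
from workcell import sensors, vision
import cv2,numpy as np
a=vision.read_camera("scene")["color"][215:295,275:375,::-1]; b=vision.read_camera("side")["color"][190:285,235:345,::-1]
cv2.imwrite("pics/c1.png",np.hstack([cv2.resize(x,(400,340),interpolation=cv2.INTER_CUBIC) for x in(a,b)]))
print(sensors.state()["eef_pos"],sensors.state()["contact_force"])
```

```text
[0.65592915 0.02198798 0.05468932] [-0.19454668  0.68006692  0.29210522]
```

View pics/c1.png

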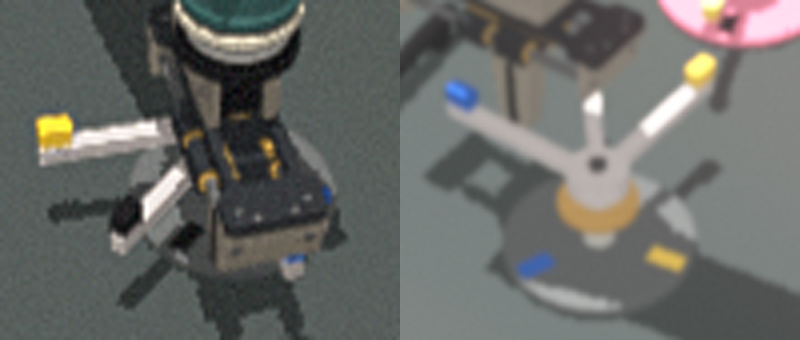

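The fingers stand between the black-tipped and blue-tipped arms (side crop about (515,90)), and nothing has been disturbed. I'll push the blue arm now.

Call:
move_arm --steps '[{"tx":0.1,"ty":0.45,"tz":0,"spin":0.45},{"tx":0.15,"ty":0.55,"tz":0,"spin":0.85},{"tx":0.15,"ty":0.65,"tz":0,"spin":1.3},{"tx":0.2,"ty":0.8,"tz":0,"spin":1.75},{"tx":0.2,"ty":0.9,"tz":0,"spin":2.2}]'

```text
time_s: 2.33
eef_pos: [0.6658, 0.0605, 0.0568]
tool_rot: [0.001, 0.686, 0.727, 0.002]
contact_force: [0.6, -0.2, 0.3]
opening: 0.0006
grasp_force: 0.2
```

Call:
move_arm --steps '[{"tx":0,"ty":0.1,"tz":0,"spin":0.45},{"tx":0,"ty":0.2,"tz":0,"spin":0.9},{"tx":0,"ty":0.3,"tz":0,"spin":1.3},{"tx":0,"ty":0.45,"tz":0,"spin":1.75},{"tx":0,"ty":0.55,"tz":0,"spin":2.2}]'

```text
time_s: 2.75
eef_pos: [0.6655, 0.0824, 0.0569]
tool_rot: [0.001, 0.598, 0.801, 0.001]
contact_force: [-0.6, -0.8, 0.6]
opening: 0.0004
grasp_force: 0.2
```

```bash
cat > look.py <<'E'
import sys
from h import *
from workcell import vision, sensors
C=np.array([.568,.0687])
for n in("scene","side"):
    c=vision.read_camera(n); b=(260,200,400,300) if n=="scene" else (225,185,360,300)
    for col in("blue","yellow"):
        for k in blobs(c,col,b):
            P=[onplane(c,k[1:],z)[:2]-C for z in(.012,.0875)]
            print(n,col,k[0],[float(v) for v in k[1:]],*["r%.0f ang%.1f"%(1e3*np.hypot(*p),np.degrees(np.arctan2(p[1],p[0]))) for p in P])
    if len(sys.argv)>1: cv2.imwrite(f"pics/{sys.argv[1]}_{n}.png",cv2.resize(c["color"][b[1]:b[3],b[0]:b[2],::-1],None,fx=4,fy=4,interpolation=cv2.INTER_CUBIC))
print(sensors.state()["eef_pos"],sensors.state()["contact_force"],sensors.state()["time_s"])
E
python3 look.py
```

```text
scene blue 51 [366.1, 263.7] r94 ang53.3 r124 ang16.2
scene yellow 17 [262.1, 227.0] r241 ang-147.2 r199 ang-127.8
scene yellow 25 [369.1, 241.4] r128 ang98.5 r96 ang59.2
scene yellow 67 [288.0, 245.4] r135 ang-137.2 r124 ang-102.0
scene yellow 10 [348.0, 244.4] r73 ang116.6 r44 ang35.0
scene yellow 80 [333.9, 254.5] r16 ang140.0 r61 ang-25.1
scene yellow 10 [357.5, 251.6] r76 ang86.7 r79 ang26.6
scene yellow 34 [264.1, 261.2] r189 ang-111.2 r200 ang-89.2
side blue 46 [241.6, 229.9] r166 ang-10.4 r124 ang16.6
side blue 32 [271.6, 263.8] r56 ang60.7 r108 ang93.8
side yellow 8 [320.5, 193.2] r274 ang-84.4 r190 ang-92.3
side yellow 14 [237.0, 196.5] r291 ang-31.2 r212 ang-21.0
side yellow 41 [317.0, 209.3] r201 ang-88.2 r126 ang-102.1
side yellow 14 [357.1, 213.9] r257 ang-114.9 r202 ang-131.0
side yellow 109 [289.1, 249.6] r20 ang-65.4 r53 ang117.9
[0.66524293 0.08281188 0.05661195] [-0.90485872 -0.03464485  0.04853085] 2.85
```

Call:
move_arm --steps '[{"tx":0,"ty":0.1,"tz":0,"spin":0.45},{"tx":-0.05,"ty":0.2,"tz":0,"spin":0.9},{"tx":-0.05,"ty":0.35,"tz":0,"spin":1.35},{"tx":-0.1,"ty":0.45,"tz":0,"spin":1.75},{"tx":-0.15,"ty":0.55,"tz":0,"spin":2.2}]'

```text
time_s: 3.27
eef_pos: [0.6591, 0.1028, 0.056]
tool_rot: [0.001, 0.504, 0.864, 0.001]
contact_force: [1.1, 0.2, -0.2]
opening: 0.0004
grasp_force: 0.2
```

Call:
move_arm --steps '[{"tx":-0.05,"ty":0.1,"tz":0,"spin":0.45},{"tx":-0.05,"ty":0.2,"tz":0,"spin":0.9},{"tx":-0.1,"ty":0.3,"tz":0,"spin":1.35},{"tx":-0.2,"ty":0.4,"tz":0,"spin":1.8},{"tx":-0.25,"ty":0.5,"tz":0,"spin":2.2}]'

```text
time_s: 3.68
eef_pos: [0.6487, 0.1227, 0.056]
tool_rot: [0.001, 0.401, 0.916, 0.001]
contact_force: [0.1, 0.4, -0.5]
opening: 0.0004
grasp_force: 0.2
```

Call:
move_arm --steps '[{"tx":-0.05,"ty":0.1,"tz":0,"spin":0.45},{"tx":-0.1,"ty":0.15,"tz":0,"spin":0.9},{"tx":-0.2,"ty":0.25,"tz":0,"spin":1.35},{"tx":-0.25,"ty":0.35,"tz":0,"spin":1.8},{"tx":-0.35,"ty":0.4,"tz":0,"spin":2.25}]'

```text
time_s: 4.1
eef_pos: [0.6352, 0.1392, 0.0561]
tool_rot: [0.001, 0.29, 0.957, 0.001]
contact_force: [1.1, -0.1, -0.0]
opening: 0.0002
grasp_force: 0.2
```

```bash
python3 look.py|grep -v yellow
```

```text
scene blue 54 [379.9, 245.0] r147 ang87.3 r125 ang54.3
scene blue 37 [352.6, 260.4] r56 ang58.1 r94 ang5.2
side blue 46 [245.2, 252.1] r119 ang20.2 r124 ang55.0
side blue 34 [271.9, 263.6] r55 ang60.6 r107 ang94.0
[0.63440943 0.13919298 0.05584126] [ 0.33711027  0.3845747  -0.29606101] 4.2
```

Call:
move_arm --steps '[{"tx":-0.05,"ty":0.05,"tz":0,"spin":0.25},{"tx":-0.1,"ty":0.1,"tz":0,"spin":0.5},{"tx":-0.15,"ty":0.15,"tz":0,"spin":0.75},{"tx":-0.15,"ty":0.15,"tz":0,"spin":0.75}]'

```text
time_s: 4.53
eef_pos: [0.6277, 0.1446, 0.0547]
tool_rot: [-0.0, 0.253, 0.968, 0.0]
contact_force: [0.7, -0.5, 0.3]
opening: 0.0
grasp_force: 0.0
```

```bash
python3 look.py|grep -v yellow
```

```text
scene blue 51 [380.5, 241.8] r156 ang91.4 r126 ang60.0
scene blue 37 [352.6, 260.4] r56 ang58.1 r94 ang5.2
side blue 44 [247.4, 254.9] r112 ang25.2 r123 ang60.3
side blue 32 [272.0, 263.8] r55 ang61.4 r108 ang94.3
[0.62784547 0.14407567 0.05455882] [0.64788858 0.62143132 0.6347854 ] 4.6333
```

Call:
move_arm --steps '[{"tx":0.25,"ty":-0.15,"tz":0,"spin":0},{"tx":0.45,"ty":-0.25,"tz":0.1,"spin":0},{"tx":0.45,"ty":-0.25,"tz":0.9,"spin":0},{"tx":0.45,"ty":-0.25,"tz":1.7,"spin":0},{"tx":0.45,"ty":-0.25,"tz":2.25,"spin":0}]'

```text
time_s: 5.05
eef_pos: [0.6481, 0.1331, 0.1473]
tool_rot: [0.001, 0.255, 0.967, 0.001]
contact_force: [0.6, 0.1, 0.1]
opening: 0.0005
grasp_force: 0.0
```

Call:
move_arm --steps '[{"tx":-0.3,"ty":-0.8,"tz":0,"spin":0.7},{"tx":-0.7,"ty":-1.6,"tz":0,"spin":1.4},{"tx":-1.0,"ty":-2.4,"tz":0,"spin":2.1},{"tx":-1.4,"ty":-3.3,"tz":0,"spin":2.85},{"tx":-1.7,"ty":-4.1,"tz":0,"spin":2.85}]'

```text
time_s: 5.47
eef_pos: [0.5777, -0.0333, 0.145]
tool_rot: [0.0, 0.106, 0.994, -0.0]
contact_force: [0.6, -1.6, -0.4]
opening: 0.0003
grasp_force: 0.0
```

Call:
move_arm --steps '[{"tx":0,"ty":0,"tz":0,"spin":0},{"tx":0,"ty":0,"tz":0,"spin":0},{"tx":0,"ty":0,"tz":0,"spin":0}]'

```text
time_s: 5.72
eef_pos: [0.579, -0.0303, 0.1451]
tool_rot: [0.001, 0.108, 0.994, 0.0]
contact_force: [-0.3, 1.0, -0.6]
opening: 0.0005
grasp_force: 0.0
```

```bash
python3 look.py c2; python3 -c "
from plan import *; print(pose(-102.2,1,.03)[:2]*.04+S)"
```

```text
scene blue 54 [379.9, 241.3] r155 ang92.4 r125 ang60.9
scene blue 42 [352.6, 260.1] r56 ang59.3 r94 ang5.6
scene yellow 22 [296.9, 207.0] r244 ang-179.8 r165 ang-167.3
scene yellow 17 [262.1, 227.0] r241 ang-147.2 r199 ang-127.8
scene yellow 67 [288.0, 245.4] r135 ang-137.2 r124 ang-102.0
scene yellow 106 [335.7, 253.4] r22 ang130.2 r57 ang-20.3
scene yellow 37 [264.0, 260.8] r189 ang-111.7 r200 ang-89.6
side blue 53 [247.1, 254.4] r112 ang24.3 r123 ang59.4
side blue 36 [271.8, 264.2] r56 ang62.2 r109 ang94.3
side yellow 8 [320.5, 193.2] r274 ang-84.4 r190 ang-92.3
side yellow 47 [317.2, 209.2] r202 ang-88.3 r126 ang-102.2
side yellow 13 [357.0, 214.0] r256 ang-114.9 r201 ang-131.0
side yellow 93 [290.4, 249.8] r19 ang-76.0 r54 ang121.4
side yellow 40 [307.6, 261.8] r56 ang178.6 r106 ang142.5
[ 0.57887045 -0.02866072  0.14485592] [ 0.70928934 -0.42022488 -0.16325583] 5.8167
[ 0.578 -0.03 ]
```

Call:
move_arm --steps '[{"tx":0,"ty":0,"tz":-0.5,"spin":0},{"tx":0,"ty":0,"tz":-1.0,"spin":0},{"tx":0,"ty":0,"tz":-1.5,"spin":0},{"tx":0,"ty":0,"tz":-2.0,"spin":0},{"tx":0,"ty":0,"tz":-2.25,"spin":0}]'

```text
time_s: 6.23
eef_pos: [0.5772, -0.0283, 0.0523]
tool_rot: [-0.001, 0.106, 0.994, 0.0]
contact_force: [-0.3, -0.7, -0.7]
opening: 0.0002
grasp_force: 0.0
```

Call:
move_arm --steps '[{"tx":-0.25,"ty":0.05,"tz":0,"spin":-0.25},{"tx":-0.5,"ty":0.05,"tz":0,"spin":-0.75},{"tx":-0.65,"ty":0.1,"tz":0,"spin":-1.25},{"tx":-0.85,"ty":0.15,"tz":0,"spin":-2.0},{"tx":-1.0,"ty":0.15,"tz":0,"spin":-2.5}]'

```text
time_s: 6.65
eef_pos: [0.5384, -0.0224, 0.0549]
tool_rot: [0.0, 0.237, 0.972, 0.0]
contact_force: [-0.6, 0.1, -0.7]
opening: 0.0005
grasp_force: 0.2
```

```bash
python3 look.py | grep -E "r12[0-9] |\["
```

```text
scene blue 52 [380.0, 241.3] r155 ang92.3 r125 ang60.9
scene blue 41 [352.5, 260.0] r55 ang59.7 r93 ang5.6
scene yellow 13 [308.4, 215.5] r194 ang175.6 r116 ang-169.2
scene yellow 13 [260.7, 226.4] r246 ang-147.2 r203 ang-128.2
scene yellow 14 [290.4, 223.8] r188 ang-164.8 r131 ang-141.5
scene yellow 58 [287.3, 237.8] r152 ang-147.8 r123 ang-115.8
scene yellow 104 [335.7, 253.5] r22 ang129.8 r57 ang-20.3
scene yellow 40 [264.4, 260.6] r188 ang-111.9 r198 ang-89.6
side blue 52 [247.1, 254.3] r113 ang24.1 r123 ang59.3
side blue 35 [271.8, 264.1] r56 ang61.9 r109 ang94.2
side yellow 25 [299.8, 194.8] r252 ang-71.4 r163 ang-75.0
side yellow 51 [325.6, 215.2] r190 ang-98.1 r125 ang-117.2
side yellow 14 [357.1, 213.9] r257 ang-114.9 r202 ang-131.0
side yellow 96 [290.2, 249.9] r19 ang-74.6 r54 ang120.8
side yellow 43 [307.7, 261.8] r56 ang178.7 r106 ang142.7
[ 0.53791324 -0.02281785  0.05493162] [ 0.85924833 -0.37572893  0.25007539] 6.75
```

Yellow is turning as planned, now at about -116.5°.

Call:
move_arm --steps '[{"tx":-0.1,"ty":0.05,"tz":0,"spin":-0.5},{"tx":-0.2,"ty":0.1,"tz":0,"spin":-1.0},{"tx":-0.35,"ty":0.15,"tz":0,"spin":-1.5},{"tx":-0.45,"ty":0.25,"tz":0,"spin":-2.0},{"tx":-0.55,"ty":0.3,"tz":0,"spin":-2.5}]'

```text
time_s: 7.17
eef_pos: [0.5168, -0.0111, 0.0549]
tool_rot: [0.0, 0.361, 0.933, 0.0]
contact_force: [0.1, 0.7, -0.1]
opening: 0.0007
grasp_force: 0.2
```

Call:
move_arm --steps '[{"tx":-0.1,"ty":0.05,"tz":0,"spin":-0.5},{"tx":-0.2,"ty":0.15,"tz":0,"spin":-1.0},{"tx":-0.3,"ty":0.2,"tz":0,"spin":-1.5},{"tx":-0.4,"ty":0.3,"tz":0,"spin":-2.0},{"tx":-0.5,"ty":0.4,"tz":0,"spin":-2.5}]'

```text
time_s: 7.58
eef_pos: [0.4969, 0.0046, 0.0549]
tool_rot: [0.0, 0.479, 0.878, 0.0]
contact_force: [0.2, 0.1, 0.5]
opening: 0.0001
grasp_force: 0.2
```

Call:
move_arm --steps '[{"tx":-0.05,"ty":0.1,"tz":0,"spin":-0.5},{"tx":-0.15,"ty":0.2,"tz":0,"spin":-1.0},{"tx":-0.2,"ty":0.3,"tz":0,"spin":-1.5},{"tx":-0.3,"ty":0.4,"tz":0,"spin":-2.0},{"tx":-0.35,"ty":0.5,"tz":0,"spin":-2.5}]'

```text
time_s: 8.0
eef_pos: [0.4827, 0.0248, 0.0549]
tool_rot: [0.0, 0.59, 0.808, 0.0]
contact_force: [-0.0, -0.6, -0.6]
opening: 0.0004
grasp_force: 0.2
```

Call:
move_arm --steps '[{"tx":-0.05,"ty":0.15,"tz":0,"spin":-0.55},{"tx":-0.1,"ty":0.25,"tz":0,"spin":-1.05},{"tx":-0.15,"ty":0.35,"tz":0,"spin":-1.55},{"tx":-0.2,"ty":0.5,"tz":0,"spin":-2.05},{"tx":-0.2,"ty":0.6,"tz":0,"spin":-2.55}]'

```text
time_s: 8.42
eef_pos: [0.4745, 0.0491, 0.0548]
tool_rot: [0.0, 0.692, 0.722, 0.0]
contact_force: [-0.2, -0.4, 0.7]
opening: 0.0004
grasp_force: 0.2
```

```bash
python3 look.py | grep -E "r12[0-9] |\["
```

```text
scene blue 52 [380.0, 241.3] r155 ang92.3 r125 ang60.9
scene blue 42 [352.6, 260.1] r56 ang59.3 r94 ang5.6
scene yellow 19 [322.3, 202.5] r245 ang161.1 r154 ang165.6
scene yellow 12 [309.7, 209.3] r220 ang172.1 r137 ang-177.0
scene yellow 17 [262.1, 227.0] r241 ang-147.2 r199 ang-127.8
scene yellow 19 [322.6, 245.1] r60 ang-178.3 r39 ang-73.9
scene yellow 108 [335.7, 253.5] r22 ang129.8 r57 ang-20.3
scene yellow 35 [264.2, 261.1] r189 ang-111.3 r199 ang-89.2
side blue 52 [247.1, 254.3] r113 ang24.1 r123 ang59.3
side blue 35 [271.8, 264.1] r56 ang61.9 r109 ang94.2
side yellow 19 [312.5, 208.4] r200 ang-84.2 r122 ang-96.5
side yellow 57 [334.0, 248.4] r125 ang-143.5 r126 ang-177.5
side yellow 86 [289.2, 250.4] r17 ang-66.7 r55 ang118.1
side yellow 45 [308.3, 261.7] r58 ang179.8 r107 ang143.4
[0.47475781 0.04940311 0.05485422] [-0.50689367 -0.00287125 -0.12691759] 8.5167
```

Call:
move_arm --steps '[{"tx":0,"ty":0.05,"tz":0,"spin":-0.2},{"tx":0,"ty":0.1,"tz":0,"spin":-0.4},{"tx":0,"ty":0.15,"tz":0,"spin":-0.55},{"tx":0,"ty":0.15,"tz":0,"spin":-0.55}]'

```text
time_s: 8.85
eef_pos: [0.4742, 0.0543, 0.0546]
tool_rot: [0.0, 0.713, 0.701, 0.0]
contact_force: [-0.4, -0.5, -0.1]
opening: 0.0006
grasp_force: 0.0
```

Call:
move_arm --steps '[{"tx":0,"ty":-0.25,"tz":0,"spin":0},{"tx":0,"ty":-0.5,"tz":0.1,"spin":0},{"tx":0,"ty":-0.5,"tz":0.9,"spin":0},{"tx":0,"ty":-0.5,"tz":1.8,"spin":0},{"tx":0,"ty":-0.5,"tz":2.6,"spin":0}]'

```text
time_s: 9.27
eef_pos: [0.4737, 0.0322, 0.1601]
tool_rot: [-0.0, 0.713, 0.701, -0.0]
contact_force: [0.6, 0.3, 0.3]
opening: 0.0003
grasp_force: 0.0
```

Call:
move_arm --steps '[{"tx":0,"ty":-0.5,"tz":0.5,"spin":0},{"tx":0,"ty":-1.0,"tz":1.0,"spin":0},{"tx":0,"ty":-1.5,"tz":1.5,"spin":0},{"tx":0,"ty":-2.0,"tz":1.5,"spin":0},{"tx":0,"ty":-2.0,"tz":1.5,"spin":0}]'

```text
time_s: 9.68
eef_pos: [0.4743, -0.0516, 0.2204]
tool_rot: [0.002, 0.715, 0.699, 0.001]
contact_force: [0.5, -0.6, -0.2]
opening: 0.0003
grasp_force: 0.0
```

```bash
python3 look.py c3 | grep -E "r12[0-9] |\["; python3 -c "
import cv2;a=cv2.imread('pics/c3_scene.png');b=cv2.imread('pics/c3_side.png');import numpy as np
cv2.imwrite('pics/c3.png',np.hstack([cv2.resize(x,(400,320)) for x in(a,b)]))"
```

```text
scene blue 51 [380.0, 241.3] r155 ang92.3 r125 ang60.9
scene blue 42 [352.6, 260.1] r56 ang59.3 r94 ang5.6
scene yellow 49 [314.1, 210.9] r210 ang169.2 r125 ang179.5
scene yellow 17 [262.1, 227.0] r241 ang-147.2 r199 ang-127.8
scene yellow 19 [322.7, 245.0] r60 ang-178.7 r38 ang-74.0
scene yellow 103 [335.6, 253.4] r22 ang130.9 r57 ang-20.6
scene yellow 35 [264.2, 261.1] r189 ang-111.3 r199 ang-89.2
side blue 52 [247.1, 254.3] r113 ang24.1 r123 ang59.3
side blue 35 [271.8, 264.1] r56 ang61.9 r109 ang94.2
side yellow 8 [320.5, 193.2] r274 ang-84.4 r190 ang-92.3
side yellow 14 [357.1, 213.9] r257 ang-114.9 r202 ang-131.0
side yellow 55 [333.4, 249.2] r123 ang-144.8 r125 ang-178.9
side yellow 84 [289.2, 250.5] r16 ang-66.7 r56 ang118.1
side yellow 26 [307.7, 262.8] r58 ang175.5 r109 ang141.8
[ 0.47356987 -0.04747454  0.21878442] [0.14673442 0.58412753 0.11570871] 9.7833
```

View pics/c3.png

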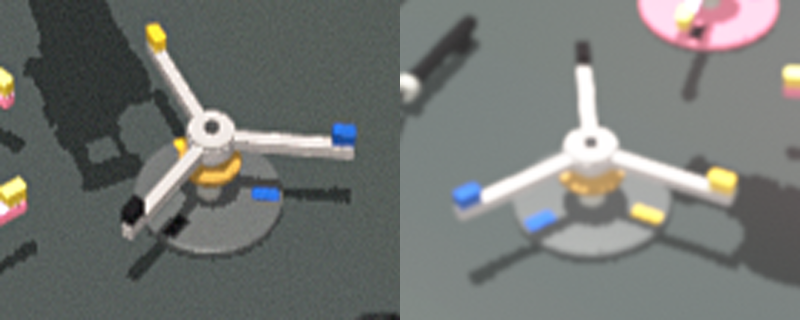

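The two crops show three evenly spread arms: blue tip at scene (380,241) and yellow tip at scene (314,211). Each lies over its mark within about 1–2°. The base marks haven't moved, and the robot is clear.

```bash
python3 -c "
from workcell import job
print(job.job_done())"
```

```text
the job is handed in; nothing more can be done
None
```

I pushed both swing arms over their marks and handed the job in. By the last camera check each was within about 2° of its mark (7° allowed), the stand had not moved, and the robot was clear. No verdict came back.

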